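# Pull the threaded masking plug from a freshly sprayed panel

## Task

Take the puller from its wooden block, screw it fully home into the threaded masking plug in the panel (the plug with the opening in its top), and draw the plug straight up out of its window. Stand the plug upright and flat in the steel tray with the puller still screwed in; do not let it drop. Leave the plain plug, the spray can and the paint cups where they are.

Things in the scene. Friction and masses are not known exactly. Their poses are not given: they have to be found in the camera images.
- puller: Loose steel puller, 0.25 kg, upright, z up. Origin on its axis at the underside of its collar (48 mm diameter, 6 mm thick), which starts resting on the holder. Above: an 18 mm shank and a handle (point puller_handle). Below: a 16 mm core with tapered nose, ending at z = -31 mm, and two lugs (point puller_lugs). A half turn about z gives the same shape.
- holder: Fixed wooden block 90 x 90 x 44 mm with an upright through hole of 41 mm diameter in its middle, where the puller stands. Origin at the centre of the underside.
- plug: Loose hollow aluminium masking plug, about 0.35 kg, 90 mm (own x) by 56 mm (own y) by 48 mm high, flush in one of the panel's two windows with about 1 mm of play on each side; it cannot turn there. Origin at the centre of its underside, z up. Its top has an opening 40 mm (own x) by 22 mm (own y) in the middle, with the thread inside (points plug_mouth, plug_thread).
- plug_mouth (a point): Centre of the opening, on the thread's axis, level with the plug's top, 48 mm above plug's origin; axes as the plug's. To start, the puller's handle and lugs lie along the plug's x (20 degrees, 2.5 mm off are allowed); it goes in until the lugs meet steps, its origin about 5 mm above this point. Fully home, its origin is here and its handle lies along the plug's y.
- plain_plug: Loose solid aluminium plug of the same outer size with a closed flat top, in the panel's other window. Stays there. Origin at the centre of its underside.
- panel: Fixed ply panel 200 mm (own x) by 260 mm (own y) by 54 mm high, origin at the centre of its underside. Its two windows, centred at own y = +65 and -65 mm, are 48 mm deep: the windows' floor is 6 mm above the table. The plugs' long sides lie along the panel's x.
- tray: Fixed steel tray 160 mm (own x) by 150 mm (own y), rim 16 mm high, walls and floor 4 mm. Origin at the centre of its underside. Tray and holder stand one on each side of the panel, either way round.
- spray_can: Loose bystander: spray can, 66 mm diameter, 180 mm high, origin at the centre of its underside.
- cup_a: Loose bystander: small closed paint cup, 58 mm diameter, 42 mm high, origin at the centre of its underside.
- cup_b: Loose bystander: another paint cup of the same size.
- puller_handle (a point): Centre of the puller's flat black handle, on its axis, 65 mm above the puller's origin. The handle is 70 mm (own x) by 16 mm (own y) by 46 mm high; grip it across the 16 mm, from above.
- puller_lugs (a point): Mid-height of the two thread lugs, on the puller's axis, 18.5 mm below its origin. They stand out along own +x and -x (in line with the handle) to 16 mm from the axis, 9 mm wide, 6 mm thick.
- plug_thread (a point): Mid-height of the thread, 30 mm above plug's origin: two-start, right-hand, a quarter turn. Turn the puller 90 degrees clockwise seen from above; the steps let it sink from 45 degrees on, so lower it 5 mm from there to 90 (or press lightly). A firm stop comes 15 to 20 degrees later. When lifted, the plug hangs on the lugs, the collar about 4 mm above its top.
Things that resemble listed ones, but are neither listed nor needed, are in the scene too. Leave any purple look-alike of the puller alone. What is shaped like the plug but yellow is not meant.

How it is judged:
On the way, in this order (a step that is already met when the one before it is completed fails the run):
1. the puller is screwed home into the plug, which is still in its window (z of puller in the frame of plug_mouth below 0.0045 m and horizontal distance between puller and plug_mouth below 0.005 m and angle between the x axis of puller and the y axis of plug, either way round below 0.5 rad and distance of plug from where it was at the start of the episode below 0.01 m), for 0.2 s.
2. the plug is lifted clear of its window on the puller (height (world z) of plug above 0.058 m and distance between puller and plug_mouth below 0.012 m and contact force between the fingers and puller above 0.5 N and contact force between the fingers and plug below 0.5 N), for 0.1 s.
At the end, for the whole second after the job is handed in: The plug stands flat on the tray's floor (height within 3 mm, tilt under 0.08 rad, within 60 mm of the tray's centre), the puller still screwed into it (within 10 mm of home, handle across the plug within 0.6 rad, upright within 0.15 rad), both at rest and let go (z of plug in the frame of tray between 0.002 and 0.007 m and horizontal distance between plug and tray below 0.06 m and angle between plug's own z axis and vertical below 0.08 rad and distance between puller and plug_mouth below 0.01 m and angle between the x axis of puller and the y axis of plug, either way round below 0.6 rad and angle between puller's own z axis and vertical below 0.15 rad and linear speed of each of plug, puller below 0.02 m/s); the robot touches nothing.
It fails at once if the plain plug is moved (over 4 mm) (distance of plain_plug from where it was at the start of the episode above 0.004 m).
It fails at once if the spray can or a paint cup is moved (over 15 mm) (distance of any of spray_can, cup_a, cup_b from where it was at the start of the episode above 0.015 m).
It fails at once if the plug is not drawn straight: it tips by over 0.3 rad (angle between plug's own z axis and vertical above 0.3 rad).
It fails at once if the plug is let go above the tray or panel (its underside over 30 mm up with the gripper off the puller) (height (world z) of plug above 0.03 m and contact force between the fingers and puller below 0.05 N).
It also fails if it takes over 59 s, if anything falls off the work surface, if the arm or the gripper's body presses on something with over 40 N, if the wrist force passes 120 N, or if a joint passes its speed limit or range.

## Robot

A 6-joint arm with a two-finger parallel gripper is mounted at the origin on the work surface. World frame = base frame: x ahead of the robot, y to its left, z up, the work surface at z = 0. Lengths are in m, angles in rad, forces in N, time in s.
With the tool pointing down it reaches from about 0.35 to 0.975 m from the base axis. Payload 7.1 kg.
Tool frame: the origin (TCP) lies at the very end of the fingers, on their centre line; the grasp point (between the pads) lies bot.grip_depth behind it (bot.grip_depth is the distance from the TCP to the grasp point, in m); z points along the fingers, y is the line along which they close (so a half turn about z gives the same grasp; the last joint's range is limited). The gripper opens to 88 mm and grips with 3 to 60 N. Pads are 20 mm wide; open, the fingers measure 115 mm over their backs; the gripper's body (75 mm by 178 mm) begins 61 mm behind the grasp point.
Start: joints at [-1.292, 0.423, 1.63, -0, 1.089, -0.019], TCP at [0.183, -0.597, 0.223] pointing down, gripper open.
Joint ranges: [-3, 3], [-0.9, 2.11], [0.09, 2.58], [-1.31, 4.45], [0.11, 2.69], [-2.54, 2.54]. Speed limits (rad/s): [2.39, 2.39, 3.01, 3.14, 3.14, 3.14].

## Interface

Orientations are given as a unit quaternion [w, x, y, z].
In Python, from station import bot gives the robot as it stands.
- The arm moves only by the tool step_arm, never from a script. Its argument "series" is a list that holds one entry, the list of rows, each a list of 7 numbers: the shift along the world's x, y, z in units of 30 mm (1.0 is 30 mm), then the turn, a rotation vector about the world's x, y, z in rad, then the opening, from 0 (shut) to 1 (fully open). In form: [[[tx, ty, tz, rx, ry, rz, grip], ...]]. A call has 1 to 10 rows; each row is the pose to reach, as a shift and turn from the pose commanded when the call began; what a row does not reach only later rows make up. A row lasts 1/10 s, in which the tool goes at most 50 mm and 8.59 degrees, less where a joint would pass 70% of its speed; a pose out of reach is approached as far as the arm can. A call with a gripper value outside its range is refused whole. The fingers move at their own pace and stop on an object; "newtons" is the grip in N (left out, the last holds). Time passes only in rows, so rows that repeat a pose let the fingers close. It gives the time, the measured TCP pose, the force, the opening and the grip force at its end, in the units of the state.
- bot.get_state(): the state, without advancing time (a new reading comes with each control period).
- bot.snapshot(name): name is "scene" or "top"; returns a dict with "color" (400x640x3 uint8, red, green, blue), "fx", "fy", "cx", "cy" (pixels), "distortion" ([k1, k2, p1, p2, k3] as OpenCV has them; the pictures are not rectified), "extrinsics" (4x4, takes a point from camera to world coordinates). Camera axes: x right, y down, z forward; pixel columns grow to the right and rows downward; lengths in m; the calibration is good to about 2 mm. A picture is of the moment at which its call begins. There is no depth.
- bot.hand_in(): hands the job in; it is judged then, once.
The state is a dict: "t": time; "qpos": joint angles; "joint_vel": joint speeds; "joint_torque": joint torques, N m; "tool_pos": TCP position; "tcp_rot": TCP orientation; "contact_force": force on the tool from outside, world axes, zero at the start; "wrist_torque": the same for the moment, N m; "finger_gap": finger opening in m; "grasp_force": force on a finger pad.
Only numpy, scipy, OpenCV 4.12 (cv2) and the standard library are available. Lean on these libraries where they do the work, as an engineer would, in place of code of your own. Each camera call takes 0.05 s, during which the arm holds its last target. There are 200 camera calls.

## Working session

There is one attempt and no reset: what is moved stays moved. The work goes in short steps, Python scripts to look and compute and a tool call to move; the robot and the scene stay as the last step left them, time stands still between calls to the robot, and variables do not carry over. Pictures are saved under pics/ and viewed, at most 10 in all, crops included, and the job is handed in when it is done.

Besides the shell and the picture viewer there is one more tool, called after "Call:" as name([rows], argument=value, ...), one row to a line, values as JSON. step_arm: Moves the arm, as the interface text tells. Its arguments: {"type":"object","properties":{"series":{"type":"array"},"newtons":{"type":"number"}},"required":["series"]}

```bash
mkdir -p pics
cat > h.py <<'E'
import numpy as np, cv2
from station import bot
def snap(n):
    s=bot.snapshot(n); s['K']=np.array([[s['fx'],0,s['cx']],[0,s['fy'],s['cy']],[0,0,1.]]); s['d']=np.array(s['distortion'],float); s['E']=np.array(s['extrinsics']); return s
def save(s,f,crop=None,k=1):
    c=s['color'][:,:,::-1]
    if crop: x0,y0,x1,y1=crop; c=c[y0:y1,x0:x1]
    cv2.imwrite(f,cv2.resize(c,None,fx=k,fy=k,interpolation=cv2.INTER_CUBIC))
def plane(s,uv,z):
    p=cv2.undistortPoints(np.array(uv,float).reshape(-1,1,2),s['K'],s['d']).reshape(-1,2)
    r=np.c_[p,np.ones(len(p))]@s['E'][:3,:3].T; o=s['E'][:3,3]
    return o+r*((z-o[2])/r[:,2])[:,None]
def proj(s,P):
    W=np.linalg.inv(s['E']); return cv2.projectPoints(np.array(P,float).reshape(-1,1,3),cv2.Rodrigues(W[:3,:3])[0],W[:3,3],s['K'],s['d'])[0].reshape(-1,2)
E
python3 - <<'E'
from h import *
for n in('top','scene'):
    s=snap(n); save(s,f'pics/{n}0.png'); print(n,s['E'].round(3).tolist(),s['fx'])
print(bot.get_state(),bot.grip_depth)
E
```

```text
top [[0.04, -0.977, 0.207, 0.36], [-0.999, -0.039, 0.009, -0.039], [-0.001, -0.208, -0.978, 1.171], [0.0, 0.0, 0.0, 1.0]] 416.2322644542874
scene [[0.358, 0.754, -0.551, 1.144], [0.934, -0.299, 0.197, -0.248], [-0.016, -0.585, -0.811, 0.938], [0.0, 0.0, 0.0, 1.0]] 392.76626965967756
{'t': 0.1, 'qpos': array([-1.29202503e+00,  4.23753455e-01,  1.63064752e+00, -5.27251194e-05,
        1.08864272e+00, -1.89728091e-02]), 'joint_vel': array([ 0.00153751, -0.00114433, -0.00151079,  0.00062059, -0.00232455,
        0.00078438]), 'joint_torque': array([ 3.20988065e-04, -5.45614672e+01, -2.74323857e+01,  6.45438046e-02,
        1.87450543e-02, -1.83573400e-05]), 'tool_pos': array([ 0.1832312 , -0.59697334,  0.22197296]), 'tcp_rot': array([-7.16383812e-04,  9.88936931e-01,  1.48334822e-01, -1.17131377e-04]), 'contact_force': array([-0.63704621, -0.05055045,  0.34715929]), 'wrist_torque': array([0.02000302, 0.01369565, 0.00422825]), 'grasp_force': 0.0, 'finger_gap': 0.08802594257449055} 0.0187
```

View pics/top0.png

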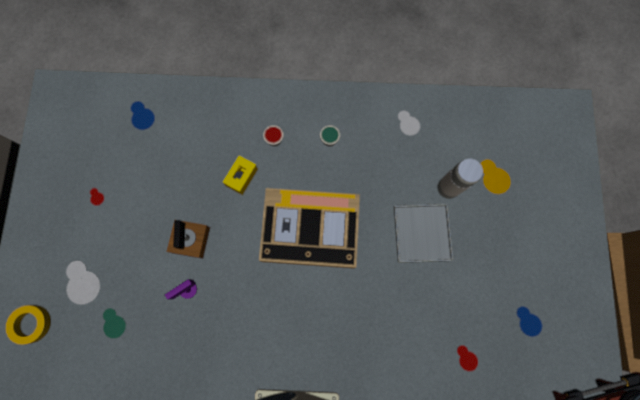

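View pics/scene0.png

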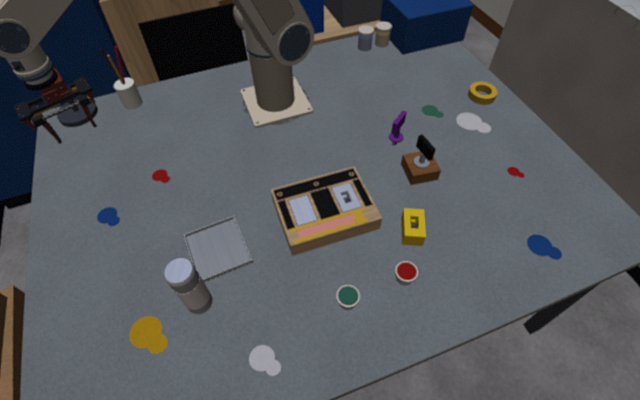

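Candidates:
- **Puller:** the black-handled one in the wooden block at top (188,238) fits. The purple one at (181,289) is the look-alike.
- **Plug:** the pale one with an opening at (286,225) in the panel fits. The closed one at (335,228) is the plain plug, and the yellow one at (240,174) is not meant.
- **Tray:** (423,233).

I'll confirm these in one enlarged crop.

Run:
```python
from h import *
a=snap('top');b=snap('scene')
A=cv2.resize(a['color'][180:275,160:365],(800,371),interpolation=cv2.INTER_CUBIC)
B=cv2.resize(b['color'][130:250,260:450],(361,228),interpolation=cv2.INTER_CUBIC)
C=cv2.resize(b['color'][125:190,385:450],(228,228),interpolation=cv2.INTER_CUBIC)
im=np.zeros((599,800,3),np.uint8); im[:371]=A; im[371:,:361]=B; im[371:,400:628]=C
cv2.imwrite('pics/crop1.png',im[:,:,::-1])
# colour stats
for n,s in(('top',a),('scene',b)):
    np.save(f'{n}.npy',s['color'])
    for uv in ([(188,238),(195,248),(179,235),(286,240),(286,225),(335,228),(423,233)] if n=='top' else [(424,148),(421,162),(420,172),(345,195),(302,210),(219,248)]):
        print(n,uv,s['color'][uv[1],uv[0]])
```

```text
top (188, 238) [50 50 48]
top (195, 248) [99 67 33]
top (179, 235) [12 11 12]
top (286, 240) [136 144 160]
top (286, 225) [45 49 57]
top (335, 228) [140 148 164]
top (423, 233) [111 116 120]
scene (424, 148) [11 13 14]
scene (421, 162) [65 65 64]
scene (420, 172) [101  70  42]
scene (345, 195) [135 140 156]
scene (302, 210) [156 163 185]
scene (219, 248) [120 125 133]
```

View pics/crop1.png

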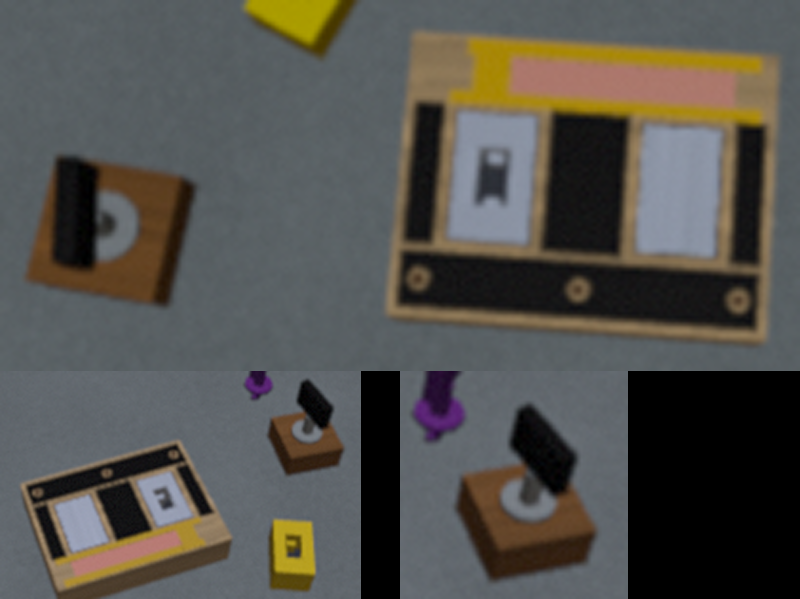

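The crop confirms all three: a black handle on a grey collar in the brown block, a pale plug with an opening in the panel's left window, and purple and yellow decoys standing apart. Next I'll measure.

```bash
cat > m.py <<'E'
from h import *
def blob(mask,near):
    n,l,st,c=cv2.connectedComponentsWithStats(mask.astype(np.uint8),connectivity=4)
    i=1+np.argmin([np.hypot(*(c[k]-near))+(1e3 if st[k,4]<60 else 0) for k in range(1,n)])
    cn=max(cv2.findContours((l==i).astype(np.uint8),0,cv2.CHAIN_APPROX_NONE)[0],key=len)
    return c[i],st[i,4],cn.reshape(-1,2)
def rect(s,cn,z):
    P=plane(s,cv2.convexHull(cn).reshape(-1,2),z)[:,:2]
    (c,w,a)=cv2.minAreaRect((P*1000).astype(np.float32)); 
    if w[0]<w[1]: w=w[::-1]; a+=90
    return np.round(c,1),np.round(w,1),round((a+90)%180-90,1)
def tri(a,ua,b,ub):
    M=np.zeros((3,3));v=np.zeros(3)
    for s,u in((a,ua),(b,ub)):
        o=s['E'][:3,3];d=plane(s,[u],0)[0]-o;d/=np.linalg.norm(d);Q=np.eye(3)-np.outer(d,d);M+=Q;v+=Q@o
    return np.linalg.solve(M,v)
E
cat > run1.py <<'E'
from m import *
a=snap('top');b=snap('scene')
near={'top':dict(plug=(286,225),plain=(335,228),handle=(179,235),block=(190,242)),'scene':dict(plug=(346,197),plain=(302,209),handle=(425,147),block=(421,166))}
H={}
for n,s in(('top',a),('scene',b)):
    I=s['color'].astype(int);r,g,bl=I[...,0],I[...,1],I[...,2];br=I.sum(2)
    pm=(bl>r+8)&(br>330)
    for k in('plug','plain'):
        c,ar,cn=blob(pm,near[n][k]); print(n,k,c.round(1),ar,rect(s,cn,.054))
    c,ar,cn=blob(br<75,near[n]['handle']); H[n]=c; print(n,'handle',c.round(1),ar,rect(s,cn,.132))
    c,ar,cn=blob((r>bl+25)&(r<150),near[n]['block']); print(n,'block',c.round(1),ar,rect(s,cn,.044))
print('handle tri',tri(a,H['top'],b,H['scene']))
E
python3 run1.py
```

```text
top plug [285.8 225.2] 556 (array([536.1,  50.8]), array([88.1, 54.5]), -1.2)
top plain [333.5 228.4] 628 (array([532.1, -78.9]), array([87.6, 53.4]), -1.8)
top handle [178.9 234.4] 255 (array([489.3, 310.3]), array([68.3, 25.3]), 2.6)
top block [190.5 240.5] 722 (array([490.7, 316. ]), array([98.1, 89.5]), 82.4)
scene plug [346.  197.2] 420 (array([536.7,  47.9]), array([88.8, 53.6]), -2.1)
scene plain [302.2 210. ] 514 (array([532.9, -81.7]), array([88.7, 54.4]), -1.9)
scene handle [425.2 147.4] 232 (array([510.3, 301.3]), array([89.1, 37.5]), 2.2)
scene block [419.5 168.7] 682 (array([504.5, 308.6]), array([116.2, 104.4]), -8.0)
handle tri [0.49215367 0.31830974 0.10771763]
```

Call:
step_arm([
  [[8.9,16.6,2.0,0,0,1.45,1],[8.9,16.6,2.0,0,0,1.45,1],[8.9,16.6,2.0,0,0,1.45,1],[8.9,16.6,2.0,0,0,1.45,1],[8.9,16.6,2.0,0,0,1.45,1],[8.9,16.6,2.0,0,0,1.45,1],[8.9,16.6,2.0,0,0,1.45,1],[8.9,16.6,2.0,0,0,1.45,1],[8.9,16.6,2.0,0,0,1.45,1],[8.9,16.6,2.0,0,0,1.45,1]],
])

```text
t: 1.3
tool_pos: [0.4189, -0.1574, 0.276]
tcp_rot: [0.0, 0.64, 0.769, 0.0]
contact_force: [-0.7, 0.1, -0.7]
finger_gap: 0.0879
grasp_force: 0.0
```

```bash
cat >> h.py <<'E'
def st():
    s=bot.get_state(); from scipy.spatial.transform import Rotation as R
    q=s['tcp_rot']; M=R.from_quat([q[1],q[2],q[3],q[0]]).as_matrix()
    print('t',round(s['t'],2),'tcp',s['tool_pos'].round(4),'yaw x',np.degrees(np.arctan2(M[1,0],M[0,0])).round(2),'z',M[:,2].round(3),'F',s['contact_force'].round(1),'gap',round(s['finger_gap'],4),'grip',round(s['grasp_force'],1),'q',s['qpos'].round(2))
    return s
E
python3 -c "from h import *;st()"
```

```text
t 1.3 tcp [ 0.4189 -0.1574  0.276 ] yaw x 100.45 z [ 0.001 -0.    -1.   ] F [-0.7  0.1 -0.7] gap 0.0879 grip 0.0 q [-0.39  0.09  1.95 -0.    1.1  -0.57]
```

Call:
step_arm([
  [[2.4,15.6,-1.5,0,0,1.4,1],[2.4,15.6,-1.5,0,0,1.4,1],[2.4,15.6,-1.5,0,0,1.4,1],[2.4,15.6,-1.5,0,0,1.4,1],[2.4,15.6,-1.5,0,0,1.4,1],[2.4,15.6,-1.5,0,0,1.4,1],[2.4,15.6,-1.5,0,0,1.4,1],[2.4,15.6,-1.5,0,0,1.4,1],[2.4,15.6,-1.5,0,0,1.4,1],[2.4,15.6,-1.5,0,0,1.4,1]],
])

```text
t: 2.3
tool_pos: [0.4904, 0.3124, 0.2301]
tcp_rot: [0.0, -0.007, 1.0, 0.0]
contact_force: [-0.4, -0.1, 0.3]
finger_gap: 0.0878
grasp_force: 0.0
```

Call:
step_arm([
  [[0,0,0,0,0,0,1],[0,0,0,0,0,0,1]],
])

```text
t: 2.5
tool_pos: [0.4898, 0.3086, 0.2301]
tcp_rot: [-0.0, -0.003, 1.0, -0.0]
contact_force: [0.6, -0.4, -0.2]
finger_gap: 0.0879
grasp_force: 0.0
```

Run:
```python
from m import *
st()
b=snap('scene');save(b,'pics/s2.png',(360,60,520,190),5)
# handle left edge in saved first top image
a=snap('top'); I=np.load('top.npy').astype(float).sum(2)
E=[]
for v in range(223,246):
    row=I[v,165:185]; 
    # first crossing below mid between brown/grey and black
    k=np.where((row[:-1]>=150)&(row[1:]<150))[0]
    if len(k): k=k[0]; E.append((165+k+(row[k]-150)/(row[k]-row[k+1]),v))
P=plane(a,E,.132)[:,:2]; f=cv2.fitLine((P*1000).astype(np.float32),cv2.DIST_HUBER,0,.01,.01).ravel(); print('handle yaw',np.degrees(np.arctan2(f[1],f[0])),f[2:],len(E))
```

```text
t 2.5 tcp [0.4898 0.3086 0.2301] yaw x -179.63 z [-0.001 -0.001 -1.   ] F [ 0.6 -0.4 -0.2] gap 0.0879 grip 0.0 q [ 0.54  0.35  1.73 -0.    1.07 -1.04]
handle yaw 3.06472 [491.33508 325.76465] 23
```

View pics/s2.png

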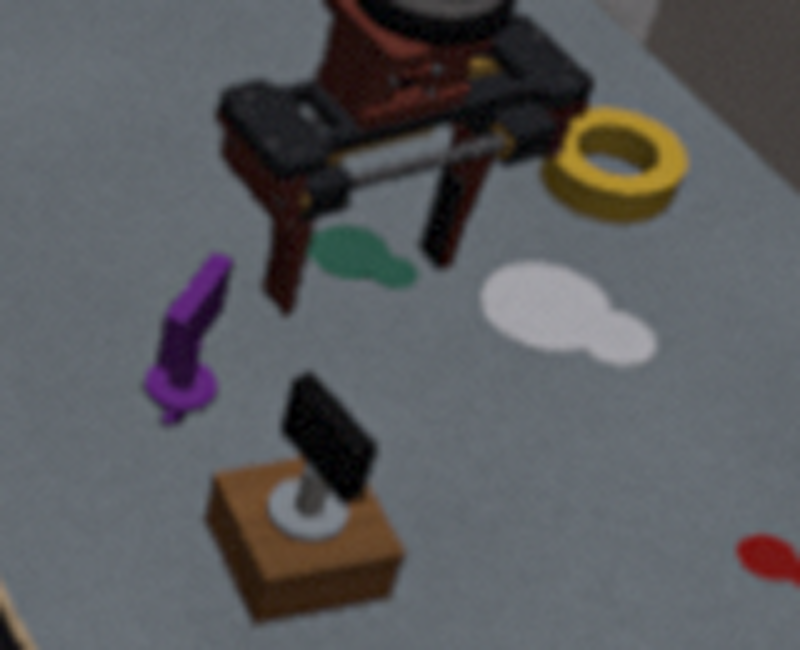

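The crop shows the open gripper above and behind the holder. The black handle is at crop (328,437) and the purple decoy is clear at (190,330). The handle centre is about (0.492, 0.318) with a yaw of 3°. Now I'll descend and grip.

Call:
step_arm([
  [[0.07,0.31,0,0,0,0.046,1],[0.07,0.31,-1.2,0,0,0.046,1],[0.07,0.31,-2.4,0,0,0.046,1],[0.07,0.31,-3.4,0,0,0.046,1],[0.07,0.31,-4.2,0,0,0.046,1],[0.07,0.31,-4.6,0,0,0.046,1],[0.07,0.31,-4.6,0,0,0.046,1],[0.07,0.31,-4.6,0,0,0.046,1]],
])

```text
t: 3.4
tool_pos: [0.4931, 0.3178, 0.0935]
tcp_rot: [0.0, -0.026, 1.0, 0.0]
contact_force: [0.1, -0.6, 0.1]
finger_gap: 0.0877
grasp_force: 0.0
```

Call:
step_arm([
  [[0,0,0,0,0,0,0],[0,0,0,0,0,0,0],[0,0,0,0,0,0,0],[0,0,0,0,0,0,0],[0,0,0,0,0,0,0],[0,0,0,0,0,0,0],[0,0,0,0,0,0,0],[0,0,0,0,0,0,0]],
], newtons=40)

```text
t: 4.2
tool_pos: [0.4924, 0.3181, 0.0924]
tcp_rot: [-0.0, -0.026, 1.0, -0.0]
contact_force: [-0.5, -0.4, -0.1]
finger_gap: 0.0273
grasp_force: 0.0
```

```bash
python3 -c "from h import *;st()"
```

```text
t 4.2 tcp [0.4924 0.3181 0.0924] yaw x -177.01 z [-0. -0. -1.] F [-0.5 -0.4 -0.1] gap 0.0273 grip 0.0 q [ 0.55  0.54  1.8  -0.    0.8  -1.07]
```

Call:
step_arm([
  [[0,0,0,0,0,0,0],[0,0,0,0,0,0,0],[0,0,0,0,0,0,0],[0,0,0,0,0,0,0],[0,0,0,0,0,0,0]],
])

```text
t: 4.7
tool_pos: [0.4923, 0.3179, 0.0923]
tcp_rot: [-0.0, -0.026, 1.0, -0.0]
contact_force: [0.8, 0.2, -1.3]
finger_gap: 0.016
grasp_force: 40.0
```

```bash
python3 -c "from h import *;st()"
```

```text
t 4.7 tcp [0.4923 0.3179 0.0923] yaw x -177.01 z [-0. -0. -1.] F [ 0.8  0.2 -1.3] gap 0.016 grip 40.0 q [ 0.55  0.54  1.8  -0.    0.8  -1.07]
```

Gripped at 16 mm, which matches the handle width. Now I'll lift and carry it over the plug.

Call:
step_arm([
  [[0,0,0.5,0,0,0,0],[0,0,1.5,0,0,0,0],[0,0,2.5,0,0,0,0],[0,0,3.3,0,0,0,0],[0.2,-1.2,3.3,0,0,-0.084,0],[0.4,-2.4,3.3,0,0,-0.084,0],[0.6,-3.6,3.3,0,0,-0.084,0],[0.8,-4.8,3.3,0,0,-0.084,0],[1.0,-6.0,3.3,0,0,-0.084,0],[1.2,-7.2,3.0,0,0,-0.084,0]],
])

```text
t: 5.7
tool_pos: [0.5295, 0.1009, 0.1845]
tcp_rot: [0.002, 0.016, 1.0, 0.0]
contact_force: [-0.1, -0.7, -2.5]
finger_gap: 0.0161
grasp_force: 40.0
```

Call:
step_arm([
  [[0.15,-0.9,-0.2,0,0,0,0],[0.273,-1.753,-0.6,0,0,0,0],[0.273,-1.753,-0.6,0,0,0,0],[0.273,-1.753,-0.6,0,0,0,0],[0.273,-1.753,-0.6,0,0,0,0]],
])

```text
t: 6.2
tool_pos: [0.5369, 0.0502, 0.1653]
tcp_rot: [0.0, 0.016, 1.0, 0.0]
contact_force: [-0.4, 0.0, -2.8]
finger_gap: 0.0156
grasp_force: 40.0
```

Run:
```python
from m import *
st()
a=snap('top');b=snap('scene')
A=cv2.resize(a['color'][180:280,225:385],(640,400),interpolation=cv2.INTER_CUBIC)
B=cv2.resize(b['color'][130:260,260:400],None,fx=3,fy=3,interpolation=cv2.INTER_CUBIC)[:190*2,:]
B=cv2.resize(b['color'][110:235,300:400],(160*3,200*3),interpolation=cv2.INTER_CUBIC)
cv2.imwrite('pics/s3.png',B[:,:,::-1])
```

```text
t 6.2 tcp [0.5369 0.0502 0.1653] yaw x 178.2 z [ 0.001  0.    -1.   ] F [-0.4  0.  -2.8] gap 0.0156 grip 40.0 q [ 0.07  0.38  1.86  0.    0.9  -1.47]
```

View pics/s3.png

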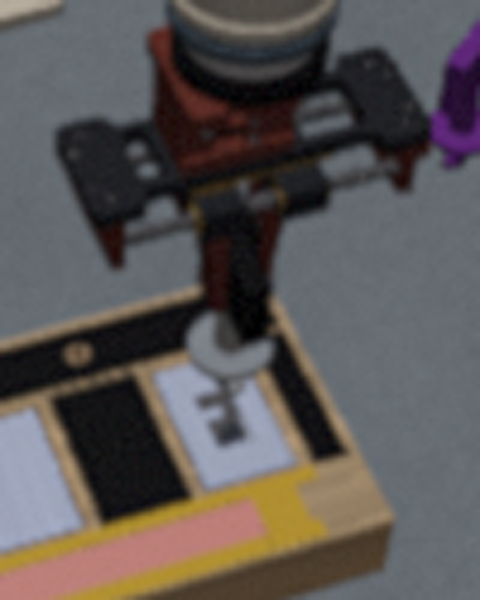

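The scene crop shows the collar hanging level at crop (228,345), above the plug opening at (225,410). I'll compare the collar's measured position with the plug's in the same view.

Run:
```python
from m import *
a=snap('top');b=snap('scene')
s0=bot.get_state(); p=s0['tool_pos']; zc=p[2]-.0483
th=np.linspace(0,2*np.pi,200)
def sil(s,c): 
    P=np.vstack([np.c_[c[0]+.024*np.cos(th),c[1]+.024*np.sin(th),0*th+z] for z in(zc,zc+.006)])
    return proj(s,P)
for n,s in(('top',a),('scene',b)):
    q=sil(s,p); print(n,'pred extents',q.min(0).round(1),q.max(0).round(1))
I=b['color'].astype(int)
for v in range(176,192,2): print(v,[tuple(I[v,u]) .__str__().replace('np.int64','') if 0 else int(I[v,u].sum()) for u in range(334,362)])
u0=347
print([ [int(x) for x in I[v,u0]] for v in range(178,196)])
print('top row samples'); T=a['color'].astype(int)
q=sil(a,p); c=q.mean(0).astype(int)
for v in range(c[1]-14,c[1]+15,3): print(v,[int(T[v,u].sum()) for u in range(c[0]-16,c[0]+17)])
```

```text
top pred extents [274.6 211.2] [293.5 230.1]
scene pred extents [338.6 174.2] [356.5 189.4]
176 [46, 52, 53, 53, 45, 59, 108, 197, 294, 355, 311, 223, 169, 134, 71, 29, 3, 13, 14, 20, 20, 14, 94, 224, 353, 386, 347, 322]
178 [52, 55, 48, 40, 82, 198, 310, 380, 394, 387, 314, 217, 185, 181, 138, 72, 21, 18, 26, 21, 25, 102, 193, 235, 296, 374, 390, 357]
180 [53, 54, 58, 52, 155, 316, 389, 391, 393, 379, 301, 200, 175, 188, 180, 142, 63, 23, 45, 63, 122, 169, 160, 105, 94, 203, 339, 378]
182 [56, 59, 82, 105, 188, 317, 380, 392, 389, 383, 351, 277, 212, 196, 193, 206, 233, 279, 313, 325, 364, 369, 284, 148, 53, 77, 190, 306]
184 [288, 317, 336, 353, 371, 346, 347, 373, 384, 387, 384, 379, 363, 346, 347, 363, 379, 387, 387, 388, 381, 337, 223, 95, 53, 47, 71, 191]
186 [404, 415, 430, 453, 462, 453, 371, 309, 317, 356, 369, 381, 390, 386, 390, 389, 378, 381, 355, 339, 305, 211, 103, 47, 43, 49, 38, 75]
188 [502, 498, 503, 506, 500, 505, 497, 470, 429, 376, 292, 264, 270, 294, 300, 288, 297, 323, 315, 338, 370, 352, 240, 107, 50, 57, 61, 39]
190 [504, 508, 505, 504, 504, 507, 509, 506, 51
[... 1374 characters left out ...]
 374, 379, 380, 344]
224 [335, 334, 333, 337, 340, 343, 357, 362, 372, 380, 387, 393, 396, 400, 406, 407, 410, 409, 417, 419, 414, 392, 393, 404, 407, 390, 283, 228, 343, 403, 407, 410, 374]
227 [299, 308, 316, 318, 324, 324, 323, 323, 321, 321, 329, 345, 368, 389, 404, 405, 407, 411, 412, 409, 402, 388, 407, 427, 432, 405, 298, 239, 357, 421, 429, 425, 392]
230 [169, 162, 156, 157, 153, 168, 179, 191, 227, 258, 286, 297, 302, 297, 302, 316, 352, 376, 394, 398, 399, 403, 429, 447, 450, 427, 309, 245, 370, 437, 442, 442, 403]
233 [262, 266, 260, 251, 244, 232, 225, 220, 195, 185, 160, 152, 151, 177, 211, 239, 258, 266, 275, 304, 349, 393, 439, 456, 460, 441, 345, 283, 390, 453, 458, 462, 423]
```

Call:
step_arm([
  [[0,-0.04,-0.5,0,0,0,0],[0,-0.04,-0.9,0,0,0,0],[0,-0.04,-0.9,0,0,0,0],[0,-0.04,-0.9,0,0,0,0]],
])

```text
t: 6.8
tool_pos: [0.5364, 0.0485, 0.1372]
tcp_rot: [-0.0, 0.016, 1.0, -0.0]
contact_force: [-0.5, -0.5, -2.2]
finger_gap: 0.0161
grasp_force: 40.0
```

Run:
```python
from m import *
st()
a=snap('top');b=snap('scene')
np.save('t2.npy',a['color'])
B=cv2.resize(b['color'][160:225,315:385],(640,594),interpolation=cv2.INTER_CUBIC)
cv2.imwrite('pics/s4.png',B[:,:,::-1])
for z in (.054,): print(proj(b,[[.5366,.0479,z],[.5166,.0479,z],[.5566,.0479,z]]).round(1))
```

```text
t 6.8 tcp [0.5364 0.0485 0.1372] yaw x 178.2 z [-0.001 -0.    -1.   ] F [-0.5 -0.5 -2.2] gap 0.0161 grip 40.0 q [ 0.07  0.42  1.88  0.    0.84 -1.47]
[[345.8 196.7]
 [343.  191.6]
 [348.6 202. ]]
```

View pics/s4.png

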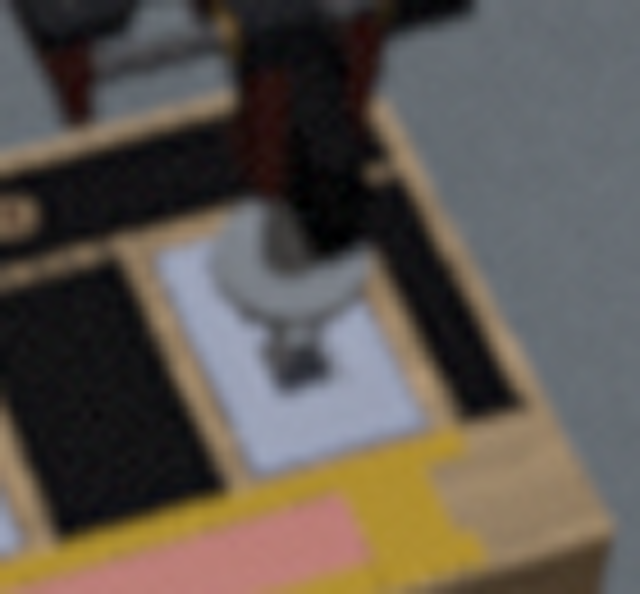

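The crop shows the nose over the opening: collar at crop (290,265), opening at (297,368), lugs lined up. I'll go down slowly, watching the force.

Call:
step_arm([
  [[0,0,-0.15,0,0,0,0],[0,0,-0.3,0,0,0,0],[0,0,-0.4,0,0,0,0],[0,0,-0.5,0,0,0,0],[0,0,-0.5,0,0,0,0]],
])

```text
t: 7.4
tool_pos: [0.5363, 0.0482, 0.122]
tcp_rot: [-0.0, 0.016, 1.0, -0.0]
contact_force: [0.3, 1.0, -2.9]
finger_gap: 0.0159
grasp_force: 40.0
```

Call:
step_arm([
  [[0,0,-0.1,0,0,0,0],[0,0,-0.2,0,0,0,0],[0,0,-0.3,0,0,0,0],[0,0,-0.4,0,0,0,0],[0,0,-0.4,0,0,0,0]],
])

```text
t: 7.9
tool_pos: [0.5363, 0.0482, 0.11]
tcp_rot: [-0.0, 0.016, 1.0, -0.0]
contact_force: [-0.1, -0.4, -2.7]
finger_gap: 0.0159
grasp_force: 40.0
```

```bash
python3 -c "from h import *;print(st()['wrist_torque'])"
```

```text
t 7.9 tcp [0.5363 0.0482 0.11  ] yaw x 178.18 z [-0.001 -0.    -1.   ] F [-0.1 -0.4 -2.7] gap 0.0159 grip 40.0 q [ 0.07  0.46  1.89 -0.    0.79 -1.47]
[ 0.07385222 -0.09230612  0.00221822]
```

Call:
step_arm([
  [[0,0,-0.04,0,0,0,0],[0,0,-0.08,0,0,0,0],[0,0,-0.1,0,0,0,0],[0,0,-0.1,0,0,0,0]],
])

```text
t: 8.3
tool_pos: [0.5369, 0.0483, 0.108]
tcp_rot: [0.0, 0.016, 1.0, 0.0]
contact_force: [-1.7, 0.1, 3.3]
finger_gap: 0.0152
grasp_force: 40.0
```

Lugs are on the steps at the predicted height. Now turn clockwise.

Call:
step_arm([
  [[0,0,0,0,0,-0.12,0],[0,0,0,0,0,-0.24,0],[0,0,0,0,0,-0.36,0],[0,0,0,0,0,-0.48,0],[0,0,0,0,0,-0.6,0],[0,0,0,0,0,-0.72,0],[0,0,0,0,0,-0.79,0]],
])

```text
t: 9.0
tool_pos: [0.5365, 0.0482, 0.1073]
tcp_rot: [-0.0, 0.401, 0.916, -0.0]
contact_force: [0.4, 0.2, -2.0]
finger_gap: 0.0155
grasp_force: 40.0
```

Call:
step_arm([
  [[0,0,-0.02,0,0,-0.1,0],[0,0,-0.05,0,0,-0.2,0],[0,0,-0.07,0,0,-0.3,0],[0,0,-0.1,0,0,-0.4,0],[0,0,-0.12,0,0,-0.5,0],[0,0,-0.14,0,0,-0.6,0],[0,0,-0.16,0,0,-0.7,0],[0,0,-0.18,0,0,-0.8,0],[0,0,-0.18,0,0,-0.8,0]],
])

```text
t: 9.9
tool_pos: [0.5367, 0.0483, 0.1023]
tcp_rot: [0.0, 0.726, 0.688, 0.0]
contact_force: [-1.2, 0.8, 3.2]
finger_gap: 0.0159
grasp_force: 40.0
```

```bash
python3 -c "from h import *;print(st()['wrist_torque'])"
```

```text
t 9.9 tcp [0.5367 0.0483 0.1023] yaw x 86.97 z [ 0.  0. -1.] F [-1.2  0.8  3.2] gap 0.0159 grip 40.0 q [0.07 0.47 1.9  0.   0.77 0.12]
[ 0.10670504  0.11049784 -0.04846404]
```

Turned 91° and sank 5.5 mm, so it's home. I'll tighten the grip, hold, draw straight up slowly, and measure the tray.

Call:
step_arm([
  [[0,0,0,0,0,0,0],[0,0,0,0,0,0,0],[0,0,0,0,0,0,0],[0,0,0.1,0,0,0,0],[0,0,0.2,0,0,0,0],[0,0,0.3,0,0,0,0],[0,0,0.4,0,0,0,0],[0,0,0.5,0,0,0,0]],
], newtons=60)

```text
t: 10.7
tool_pos: [0.5364, 0.0482, 0.1171]
tcp_rot: [-0.0, 0.725, 0.689, -0.0]
contact_force: [0.2, -0.2, -5.4]
finger_gap: 0.0157
grasp_force: 60.0
```

Run:
```python
from m import *
print(st()['wrist_torque'])
a=snap('top');b=snap('scene')
A=plane(a,[(394,206),(447,204),(452,261),(398,262)],.016);B=plane(b,[(185,236),(234,218),(252,262),(203,279)],.016)
for P in(A,B): print(P[:,:2].round(3).tolist(),P.mean(0).round(4),[round(float(np.linalg.norm(P[i]-P[i-1])),3) for i in range(4)])
```

```text
t 10.7 tcp [0.5364 0.0482 0.1171] yaw x 87.08 z [-0.001 -0.    -1.   ] F [ 0.2 -0.2 -5.4] gap 0.0157 grip 60.0 q [ 0.07  0.45  1.89 -0.    0.8   0.12]
[-0.02696703 -0.11304929 -0.03088366]
[[0.608, -0.25], [0.62, -0.399], [0.46, -0.409], [0.451, -0.261]] [ 0.5351 -0.3295  0.016 ] [0.157, 0.15, 0.16, 0.148]
[[0.472, -0.408], [0.463, -0.266], [0.618, -0.255], [0.62, -0.387]] [ 0.5434 -0.3289  0.016 ] [0.15, 0.143, 0.156, 0.132]
```

The tray measures 0.157 x 0.149 m, centred at about (0.537, -0.329), which agrees with the sizes given. The plug's weight is on the puller, so I'll keep drawing it.

Call:
step_arm([
  [[0,0,0.2,0,0,0,0],[0,0,0.5,0,0,0,0],[0,0,0.8,0,0,0,0],[0,0,1.1,0,0,0,0],[0,0,1.4,0,0,0,0],[0,0,1.7,0,0,0,0],[0,0,2.0,0,0,0,0],[0,0,2.2,0,0,0,0],[0,0,2.4,0,0,0,0],[0,0,2.4,0,0,0,0]],
])

```text
t: 11.8
tool_pos: [0.5371, 0.0483, 0.1899]
tcp_rot: [0.0, 0.725, 0.689, 0.001]
contact_force: [0.1, -0.0, -5.6]
finger_gap: 0.0156
grasp_force: 60.0
```

Run:
```python
from m import *
st()
b=snap('scene');save(b,'pics/s5.png',(250,90,410,250),3.6)
```

```text
t 11.8 tcp [0.5371 0.0483 0.1899] yaw x 87.08 z [ 0.001  0.    -1.   ] F [ 0.1 -0.  -5.6] gap 0.0156 grip 60.0 q [ 0.07  0.34  1.85 -0.    0.95  0.12]
```

View pics/s5.png

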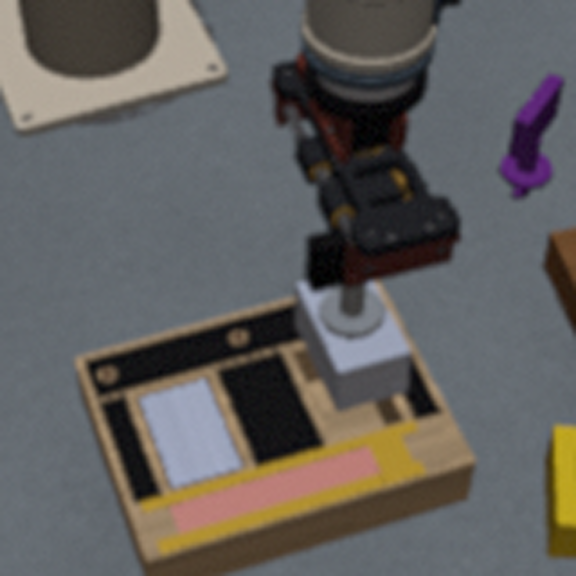

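The crop shows the plug hanging level at crop (355,345), clear of its window, with the plain plug still in place at (190,430). Before carrying it, I'll locate the spray can to check clearance.

Run:
```python
from m import *
a=snap('top');b=snap('scene')
print(plane(a,[(469,172)],.18),plane(b,[(179,267)],.18),plane(b,[(198,302)],.0))
```

```text
[[ 0.66629456 -0.40415616  0.18      ]] [[ 0.66600421 -0.40580919  0.18      ]] [[ 0.67001151 -0.41385632  0.        ]]
```

The can is at (0.666, -0.405). I'll place at (0.52, -0.318), about 20 mm from the tray centre, to keep clear of it.

Call:
step_arm([
  [[0,-0.4,0,0,0,0,0],[-0.05,-1.1,0,0,0,0,0],[-0.1,-1.9,0,0,0,0,0],[-0.15,-2.7,0,0,0,0,0],[-0.2,-3.5,0,0,0,0,0],[-0.25,-4.3,0,0,0,0,0],[-0.3,-5.1,0,0,0,0,0],[-0.35,-5.9,0,0,0,0,0],[-0.4,-6.7,0,0,0,0,0],[-0.45,-7.5,0,0,0,0,0]],
])

```text
t: 12.95
tool_pos: [0.5224, -0.1785, 0.1887]
tcp_rot: [-0.0, 0.725, 0.689, -0.0]
contact_force: [-0.4, -0.1, -6.6]
finger_gap: 0.016
grasp_force: 60.0
```

Call:
step_arm([
  [[0,-0.8,0,0,0,0,0],[-0.03,-1.6,0,0,0,0,0],[-0.06,-2.4,0,0,0,0,0],[-0.1,-3.2,0,0,0,0,0],[-0.1,-3.9,0,0,0,0,0],[-0.1,-4.4,0,0,0,0,0],[-0.1,-4.7,0,0,0,0,0],[-0.1,-4.7,-0.4,0,0,0,0],[-0.1,-4.7,-0.9,0,0,0,0],[-0.1,-4.7,-1.3,0,0,0,0]],
])

```text
t: 13.95
tool_pos: [0.5193, -0.3164, 0.1479]
tcp_rot: [-0.001, 0.725, 0.689, -0.0]
contact_force: [-0.4, 0.5, -6.4]
finger_gap: 0.0156
grasp_force: 60.0
```

Run:
```python
from m import *
st()
b=snap('scene');save(b,'pics/s6.png',(120,120,290,300),3.3)
```

```text
t 13.95 tcp [ 0.5193 -0.3164  0.1479] yaw x 87.12 z [-0.002  0.001 -1.   ] F [-0.4  0.5 -6.4] gap 0.0156 grip 60.0 q [-0.57  0.49  1.72  0.    0.93 -0.52]
```

View pics/s6.png

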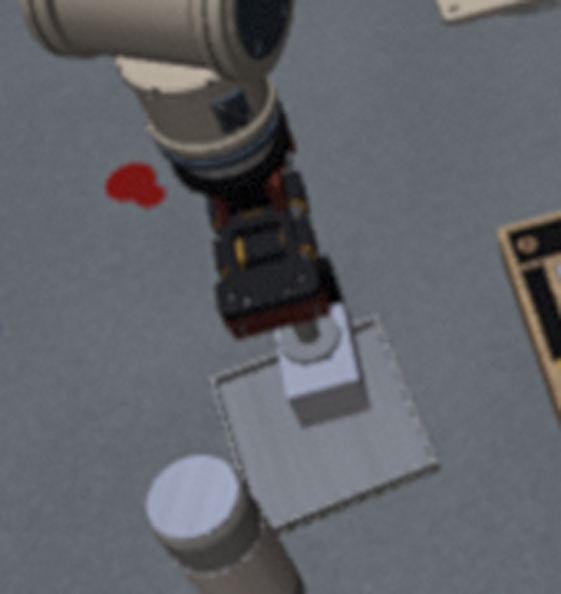

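The crop shows the plug level above the tray at crop (320,365), with the spray can clear at (200,500). Now I'll lower it slowly.

Call:
step_arm([
  [[0,0,-0.3,0,0,0,0],[0,0,-0.6,0,0,0,0],[0,0,-0.9,0,0,0,0],[0,0,-1.1,0,0,0,0],[0,0,-1.2,0,0,0,0],[0,0,-1.3,0,0,0,0],[0,0,-1.3,0,0,0,0]],
])

```text
t: 14.7
tool_pos: [0.5201, -0.3178, 0.1109]
tcp_rot: [-0.0, 0.725, 0.689, -0.0]
contact_force: [0.3, 0.7, -5.2]
finger_gap: 0.0156
grasp_force: 60.0
```

Call:
step_arm([
  [[0,0,-0.04,0,0,0,0],[0,0,-0.08,0,0,0,0],[0,0,-0.12,0,0,0,0],[0,0,-0.16,0,0,0,0],[0,0,-0.16,0,0,0,0]],
])

```text
t: 15.2
tool_pos: [0.52, -0.3177, 0.1061]
tcp_rot: [-0.0, 0.725, 0.689, -0.0]
contact_force: [0.0, -0.1, -5.2]
finger_gap: 0.0159
grasp_force: 60.0
```

Call:
step_arm([
  [[0,0,-0.04,0,0,0,0],[0,0,-0.08,0,0,0,0],[0,0,-0.12,0,0,0,0],[0,0,-0.12,0,0,0,0]],
])

```text
t: 15.6
tool_pos: [0.5203, -0.3179, 0.1028]
tcp_rot: [0.0, 0.725, 0.689, 0.0]
contact_force: [-0.1, 0.3, -2.5]
finger_gap: 0.0157
grasp_force: 60.0
```

Call:
step_arm([
  [[0,0,-0.03,0,0,0,0],[0,0,-0.06,0,0,0,0],[0,0,-0.06,0,0,0,0]],
])

```text
t: 15.9
tool_pos: [0.5201, -0.3177, 0.1008]
tcp_rot: [-0.0, 0.725, 0.689, -0.0]
contact_force: [0.5, 0.1, -2.6]
finger_gap: 0.0154
grasp_force: 60.0
```

Call:
step_arm([
  [[0,0,-0.02,0,0,0,0],[0,0,-0.04,0,0,0,0],[0,0,-0.04,0,0,0,0]],
])

```text
t: 16.2
tool_pos: [0.5202, -0.3178, 0.1003]
tcp_rot: [0.0, 0.725, 0.689, 0.0]
contact_force: [-2.3, 1.7, 4.0]
finger_gap: 0.0155
grasp_force: 60.0
```

Seated, with a light upward force. I'll open and retreat upward.

Call:
step_arm([
  [[0,0,0,0,0,0,0.6],[0,0,0,0,0,0,0.6],[0,0,0,0,0,0,0.6],[0,0,0,0,0,0,0.6],[0,0,0,0,0,0,0.6],[0,0,0,0,0,0,0.6],[0,0,0,0,0,0,0.6],[0,0,0,0,0,0,0.6]],
])

```text
t: 17.0
tool_pos: [0.5201, -0.3178, 0.0996]
tcp_rot: [-0.0, 0.725, 0.689, -0.0]
contact_force: [-0.1, 0.1, 0.1]
finger_gap: 0.0527
grasp_force: 0.0
```

Call:
step_arm([
  [[0,0,0.3,0,0,0,0.6],[0,0,0.9,0,0,0,0.6],[0,0,1.8,0,0,0,0.6],[0,0,2.8,0,0,0,0.6],[0,0,3.8,0,0,0,0.6],[-0.8,0.8,4.3,0,0,0,0.6],[-1.6,1.8,4.3,0,0,0,0.6],[-2.0,2.8,4.3,0,0,0,0.6],[-2.0,2.8,4.3,0,0,0,0.6],[-2.0,2.8,4.3,0,0,0,0.6]],
])

```text
t: 18.0
tool_pos: [0.4606, -0.2338, 0.2297]
tcp_rot: [0.001, 0.725, 0.689, 0.0]
contact_force: [0.4, 0.8, -0.2]
finger_gap: 0.0527
grasp_force: 0.0
```

Run:
```python
from m import *
st()
b=snap('scene');save(b,'pics/s7.png',(120,120,440,320),2.4)
```

```text
t 18.0 tcp [ 0.4606 -0.2338  0.2297] yaw x 87.14 z [ 0.002 -0.001 -1.   ] F [ 0.4  0.8 -0.2] gap 0.0527 grip 0.0 q [-0.49  0.25  1.86 -0.    1.02 -0.44]
```

View pics/s7.png

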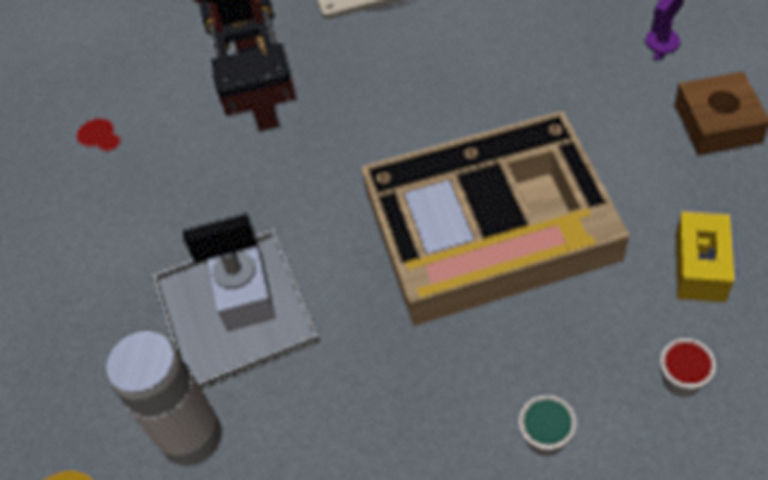

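The plug stands flat in the tray at crop (238,280) with the puller upright and its handle across it. The window is empty at (545,185), the other items haven't moved, and the arm is clear.

```bash
python3 -c "from station import bot;print(bot.hand_in())"
```

```text
the job is handed in; nothing more can be done
None
```

The job is handed in at about 18 s on the clock; no verdict came back, but the last picture showed the plug standing flat in the tray with the puller still screwed in and the bystanders in place.

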